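# Lock the circuit-board carrier: turn the slotted disc, push the bar home

## Robot

A 6-joint arm with a two-finger parallel gripper is mounted at the origin on the work surface. World frame = base frame: x ahead of the robot, y to its left, z up, the work surface at z = 0. Lengths are in mm, angles in degrees, forces in N, time in s.
With the tool pointing down it reaches from about 300 to 850 mm from the base axis. Payload 4.2 kg.
Tool frame: the origin (TCP) lies at the very end of the fingers, on their centre line; the grasp point (between the pads) lies 19 mm behind it (env.grasp_offset is the distance from the TCP to the grasp point, in mm); z points along the fingers, y is the line along which they close (so a half turn about z gives the same grasp; the last joint's range is limited). The gripper opens to 91 mm and grips with 3 to 60 N. Pads are 32 mm wide; open, the fingers measure 118 mm over their backs; the gripper's body (76 mm by 178 mm) begins 60 mm behind the grasp point.
Start: joints at [63.426, 18.312, 89.639, -0, 72.044, -1.146], TCP at [246.895, 519.313, 213.976] pointing down, gripper open.
Joint ranges: [-177.97, 177.97], [-48.28, 115.42], [12.27, 149.76], [-77.06, 257.06], [2.81, 150.46], [-146.56, 146.56]. Speed limits (degrees/s): [147.25, 147.25, 180, 180, 180, 180].

## Interface

Orientations are given as [roll, pitch, yaw] about the fixed x, y, z axes, in that order (R = Rz(yaw) Ry(pitch) Rx(roll)).
In Python, from workcell import env gives the robot as it stands. The module is installed in compiled form; this text tells all that it offers.
- The arm moves only by the tool send_rows, never from a script. Its argument "motion" is a list of rows, each an object of numbers: "tx", "ty", "tz": the shift along the tool's x, y, z in units of 500 mm (1.0 is 500 mm); "rx", "ry", "rz": the turn, a rotation vector about the tool's x, y, z in units of 30 degrees (1.0 is 30 degrees); "gripper": the closure, from -1 (fully open) to 1 (shut). In form: [{"tx": .., "ty": .., "tz": .., "rx": .., "ry": .., "rz": .., "gripper": ..}, ...]. A call has 1 to 12 rows; each row shifts and turns the commanded pose from where the row before left it, along the tool's axes as they then stand; what a row does not reach is not made up. A row lasts 1/8 s, in which the tool goes at most 62.5 mm and 10.7 degrees, less where a joint would pass 70% of its speed; a pose out of reach is approached as far as the arm can. A call with a number of a shift or a turn outside -1 to 1 is refused whole. A call with a gripper value outside its range is refused whole. The fingers move at their own pace and stop on an object; "grip_force" is the grip in N (left out, the last holds). Time passes only in rows, so rows that do not move let the fingers close. It gives the time, the measured TCP pose, the force, the opening and the grip force at its end, in the units of the state.
- env.state(): the state, without advancing time (a new reading comes with each control period).
- env.grab_frame(name): name is "side" or "top"; returns a dict with "frame" (420x560x3 uint8, red, green, blue), "vertical_fov" (degrees; the focal length in pixels is half the picture's height over the tangent of half this angle, whatever the lens; pixels are square), "cx", "cy" (the principal point, pixels), "rvec" (rotation vector, rad) and "tvec" (3), from world to camera coordinates, as OpenCV has them. Camera axes: x right, y down, z forward; pixel columns grow to the right and rows downward; lengths in mm; the calibration is good to about 2 mm. A picture is of the moment at which its call begins. There is no depth.
- env.job_done(): hands the job in; it is judged then, once.
The state is a dict: "time_s": time; "qpos": joint angles; "qvel": joint speeds; "effort": joint torques, N m; "ee_pos": TCP position; "ee_rot": TCP orientation; "force": force on the tool from outside, world axes, zero at the start; "torque": the same for the moment, N m; "gripper_width": finger opening in mm; "gripper_force": force on a finger pad.
Only numpy, scipy, OpenCV 4.12 (cv2) and the standard library are available. Lean on these libraries where they do the work, as an engineer would, in place of code of your own. Each camera call takes 0.05 s, during which the arm holds its last target. There are 200 camera calls.

## Task

Lock the board carrier on the repair bench: with the fingertips, push the blue disc round by one of its black lugs until its white slot lines up with the steel bar, then push the bar by its yellow end plate through the slot until it is fully home, and let go. The disc only turns in its seat: do not pull it up. Leave the flux bottle, the solder reel and the brush where they are.

Things in the scene. Friction and masses are not known exactly. Their poses are not given: they have to be found in the camera images.
- lock_base: Fixed aluminium plate 420 x 120 mm, top 20 mm above the bench, lying crosswise before the robot. Origin on the bench under the disc's axis; x is the way the bar is pushed, z up; plate from x = -310 to +110 mm; board carrier (190 x 180 x 16 mm, copper-striped panel) beyond. A collar 7 mm high, 105 mm across, seats the disc.
- guide (a point): Centre of the top of the bar's grey guide, 54 mm above the bench, at base x = -96 mm; the guide is 32 mm long (x -112 to -80), 49 mm wide.
- keeper (a point): Middle of the open grey keeper fork that takes the bar's nose, at base x = 65 mm, 48 mm above the bench (its top); 25 mm long, gap 19 mm, 51 mm wide outside.
- disc_slot (a point): Centre of the locking disc, level with its top, 45 mm above the bench. Disc 90 mm across, white bottom plate, two blue halves 18 mm thick leaving an open slot 22 mm wide right across, along this point's x axis (it turns with the disc). Turns either way about the vertical, no stops, resisting with about 3.5 N at a lug, stays where left. A spring holds it down (15 N); pulled hard it would rise.
- lug_a (a point): Centre of the top of one of the disc's two black upright lugs: round pins 12 mm in diameter, from 45 to 78 mm above the bench, 30 mm from the disc's centre on its +y axis (square to the slot).
- lug_b (a point): The same for the other lug, 30 mm from the disc's centre on its -y axis. The slot is lined up when the disc's x axis is parallel to the base's x axis, either way round (half a turn gives the same fit); play about 0.09 rad. It starts at least 0.5 rad off.
- lock_bar (a joint): Travel of the steel bar along base +x, m: 0 drawn back, 0.15 fully home at its stop (yellow plate at the guide, nose in the keeper). Starts at 0 to 0.02. Section 14 x 14 mm, 29 to 43 mm above the bench, round nose at base x = -75 mm + travel: meets the disc's rim at 0.03 and is stopped there if the slot is not lined up. Captive, slides with about 2.5 N, stays where left.
- bar_push (a point): Centre of the rear face (away from the disc) of the bar's yellow end plate: 34 mm wide, 10 mm thick, from 29 to 77 mm above the bench; the point is 58 mm above the bench, at base x = -275 mm + travel. Push here along the base's +x.
- flux_bottle: Amber bottle, 48 mm in diameter, 90 mm tall, standing loose; origin at the centre of its underside. Bystander.
- solder_reel: Orange reel, 60 mm in diameter, 50 mm tall, standing loose; origin at the centre of its underside. Bystander.
- brush: Small brush, 160 mm long, lying loose along its x axis; origin under its middle. Bystander.

How it is judged (in metres and radians):
On the way, in this order (a step that is already met when the one before it is completed fails the run):
1. the disc's slot is lined up with the bar (within 0.2 rad) while the bar is still clear of the disc (angle between the x axis of disc_slot and the x axis of lock_base, either way round below 0.2 rad and value of joint lock_bar below 0.034 m and z of disc_slot in the frame of lock_base below 0.049 m), for 0.2 s.
2. the bar is pushed through the slot and home (value of joint lock_bar above 0.142 m and angle between the x axis of disc_slot and the x axis of lock_base, either way round below 0.15 rad), for 0.2 s.
At the end, for the whole second after the job is handed in: The bar is within 8 mm of its home stop (travel above 0.142), through the disc's slot (within 0.15 rad of the bar); the disc lies in its seat (raised less than 4 mm); bottle, reel and brush are within 30 mm of where they stood (all of step 2 and z of disc_slot in the frame of lock_base below 0.049 m and velocity of joint lock_bar below 0.01 m/s and distance of each of flux_bottle, solder_reel, brush from where it was at the start of the episode below 0.03 m); the robot touches nothing.
It fails at once if the disc is pulled up out of its seat by more than 8 mm (z of disc_slot in the frame of lock_base above 0.053 m).
It fails at once if the flux bottle is picked up, knocked over or moved more than 30 mm (distance of flux_bottle from where it was at the start of the episode above 0.03 m or angle between flux_bottle's own z axis and vertical above 0.5 rad).
It fails at once if the solder reel is picked up, knocked over or moved more than 30 mm (distance of solder_reel from where it was at the start of the episode above 0.03 m or angle between solder_reel's own z axis and vertical above 0.5 rad).
It fails at once if the brush is picked up, knocked over or moved more than 30 mm (distance of brush from where it was at the start of the episode above 0.03 m).
It also fails if it takes over 53 s, if anything falls off the work surface, if the arm or the gripper's body presses on something with over 40 N, if the wrist force passes 120 N, or if a joint passes its speed limit or range.

## Working session

There is one attempt and no reset: what is moved stays moved. The work goes in short steps, Python scripts to look and compute and a tool call to move; the robot and the scene stay as the last step left them, time stands still between calls to the robot, and variables do not carry over. Pictures are saved under pics/ and viewed, at most 10 in all, crops included, and the job is handed in when it is done.

Besides the shell and the picture viewer there is one more tool, called after "Request:" as a command line: name --argument value ..., lists and objects as JSON in quotes. send_rows: Moves the arm, as the interface text tells. Shifts and turns lie within -1 to 1; 1 stands for 500 mm of shift or 30 degrees of turn. Its arguments: {"type":"object","properties":{"motion":{"type":"array"},"grip_force":{"type":"number"}},"required":["motion"]}

```bash
mkdir -p pics
cat > h.py <<'E'
import numpy as np, cv2
from workcell import env
def grab(n,save=None):
    f=env.grab_frame(n)
    if save: cv2.imwrite('pics/'+save,cv2.cvtColor(f['frame'],cv2.COLOR_RGB2BGR))
    return f
def K(f):
    h=f['frame'].shape[0]; fl=h/2/np.tan(np.radians(f['vertical_fov'])/2)
    return fl
def ray(f,u,v,z):
    R,_=cv2.Rodrigues(np.array(f['rvec'],float)); t=np.array(f['tvec'],float).ravel()
    d=R.T@np.array([(u-f['cx'])/K(f),(v-f['cy'])/K(f),1.]); c=-R.T@t
    return c+d*(z-c[2])/d[2]
def proj(f,p):
    k=K(f);M=np.array([[k,0,f['cx']],[0,k,f['cy']],[0,0,1.]])
    return cv2.projectPoints(np.array(p,float).reshape(-1,1,3),np.array(f['rvec'],float),np.array(f['tvec'],float),M,None)[0].reshape(-1,2)
E
python3 - <<'E'
from h import *
for n in('top','side'):
    f=grab(n,n+'1.png'); print(n,f['vertical_fov'],f['cx'],f['cy'],f['rvec'],f['tvec'])
print(env.state())
E
```

```text
top 47.29090563423916 275.59069866829196 209.1921602129151 [ 2.23998635 -2.18351387  0.06653852] [-24.59184889 527.25051351 720.38861603]
side 54.72116228698369 277.0584936736329 209.5047089115609 [ 0.39066884 -2.88954339  0.96030367] [528.00255654 145.49355556 679.01743659]
{'time_s': 0.1, 'qpos': array([ 6.34259223e+01,  1.83477246e+01,  8.96989015e+01, -5.67288706e-04,
        7.20435006e+01, -1.14649480e+00]), 'qvel': array([-0.06018803,  0.00733525, -0.07882899, -0.04940056, -0.03169402,
       -0.02311385]), 'effort': array([ 1.30057069e-03, -4.13331163e+01, -2.32510382e+01,  7.28905317e-02,
        4.21843096e-02, -3.21056939e-05]), 'ee_pos': array([246.69583193, 518.89701511, 213.21037811]), 'ee_rot': array([-1.79909881e+02, -1.26405120e-03,  1.54572591e+02]), 'force': array([-0.09346507, -0.28074053, -0.32475276]), 'torque': array([-0.05689203,  0.03334396, -0.0055996 ]), 'gripper_force': 0.0, 'gripper_width': 91.40832561058839}
```

View pics/top1.png

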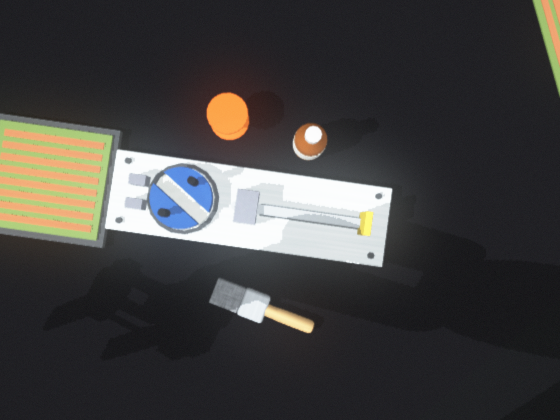

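View pics/side1.png

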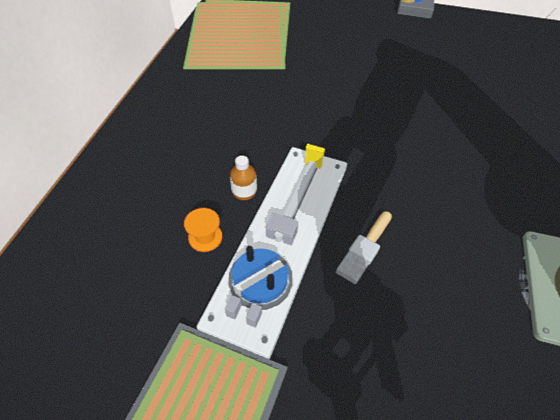

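The top view shows the disc at about (183,198) with its slot running from (160,180) to (207,218). The lugs are at (193,181) and (164,212), the guide at (247,207), the yellow plate at (367,222), the bottle at (310,140), the reel at (228,115) and the brush near (262,306). The side view agrees.

```bash
cat > m.py <<'E'
from h import *
def measure(save=None):
    f=grab('top',save); im=f['frame']; hsv=cv2.cvtColor(im,cv2.COLOR_RGB2HSV)
    def big(m):
        n,l,s,c=cv2.connectedComponentsWithStats(m.astype(np.uint8)); i=1+np.argmax(s[1:,4]); return l==i
    blue=cv2.inRange(hsv,(105,120,60),(125,255,255))>0
    pts=np.argwhere(blue)[:,::-1].astype(np.float32); (c,r)=cv2.minEnclosingCircle(pts)
    yel=big(cv2.inRange(hsv,(22,150,120),(33,255,255)))
    yp=np.argwhere(yel)[:,::-1]
    P=lambda u,z: ray(f,u[0],u[1],z)
    return f,hsv,blue,c,r,yp,P
E
python3 - <<'E'
from m import *
f,hsv,blue,c,r,yp,P=measure()
C=P(c,45);print('disc',c,r,C)
w=np.array([P(p,45) for p in np.argwhere(blue)[:,::-1]])[:,:2]
d=w-C[:2];d=d[np.hypot(*d.T)<45]
# white slot pixels inside disc
yy,xx=np.mgrid[:420,:560]
ins=np.hypot(xx-c[0],yy-c[1])<r*0.9
wh=ins&(hsv[...,1]<70)&(hsv[...,2]>110)
ws=np.array([P(p,27) for p in np.argwhere(wh)[:,::-1]])[:,:2]
vx,vy,x0,y0=cv2.fitLine(ws.astype(np.float32),cv2.DIST_HUBER,0,.01,.01).ravel()
print('slot dir',np.degrees(np.arctan2(vy,vx)),x0,y0)
bk=ins&(hsv[...,2]<60)
n,l,s,cc=cv2.connectedComponentsWithStats(bk.astype(np.uint8))
for i in range(1,n):
    if s[i,4]>15: print('lug',s[i],cc[i],P(cc[i],78),P(cc[i],62))
h=cv2.minAreaRect(yp.astype(np.float32));print('yel',h,len(yp))
for q in cv2.boxPoints(h): print(q,P(q,77))
# plate edges
m=((hsv[...,1]<60)&(hsv[...,2]>120)).astype(np.uint8)
m=cv2.morphologyEx(m,cv2.MORPH_CLOSE,np.ones((9,9)))
cs=max(cv2.findContours(m|cv2.dilate(blue.astype(np.uint8),np.ones((15,15))),0,2)[0],key=cv2.contourArea)
b=cv2.minAreaRect(cs);print('plate',b)
for q in cv2.boxPoints(b): print(q,P(q,20))
for n,u,z in(('bottle',(313,133),90),('reel',(228,110),50),('brush ends',(212,290),10),('b2',(313,328),10),('guide',(247,207),54)):print(n,P(u,z))
E
```

```text
Traceback (most recent call last):
  File "m.py", line 8, in measure
    yel=big(cv2.inRange(hsv,(22,150,120),(33,255,255)))
  File "m.py", line 5, in big
    n,l,s,c=cv2.connectedComponentsWithStats(m.astype(np.uint8)); i=1+np.argmax(s[1:,4]); return l==i
                                                                      ~~~~~~~~~^^^^^^^^^
ValueError: attempt to get argmax of an empty sequence
```

Run:
```python
from h import *
f=grab('top');im=f['frame'];print(im.dtype,im.shape)
h=cv2.cvtColor(im,cv2.COLOR_RGB2HSV)
for u,v in((367,222),(366,215),(160,198),(180,200),(193,181),(330,180),(215,165)):print(u,v,im[v,u],h[v,u])
```

```text
uint8 (420, 560, 3)
367 222 [254 250 130] [ 29 124 254]
366 215 [253 248 128] [ 29 126 253]
160 198 [ 95 146 229] [109 149 229]
180 200 [218 224 221] [ 75   7 224]
193 181 [72 77 83] [106  34  83]
330 180 [238 243 244] [ 95   6 244]
215 165 [249 251 252] [100   3 252]
```

```bash
sed -i 's/(105,120,60)/(100,100,40)/; s/(22,150,120),(33/(20,85,90),(36/' m.py
cat > meas.py <<'E'
from m import *
import sys
f,hsv,blue,c,r,yp,P=measure(sys.argv[1] if len(sys.argv)>1 else None)
blue=cv2.morphologyEx(blue.astype(np.uint8),cv2.MORPH_OPEN,np.ones((3,3)))
n,l,s,cc=cv2.connectedComponentsWithStats(blue)
print('blue comps',[(list(s[i]),cc[i].round(1)) for i in range(1,n) if s[i,4]>100])
keep=np.isin(l,[i for i in range(1,n) if s[i,4]>100])
pts=np.argwhere(keep)[:,::-1].astype(np.float32);c,r=cv2.minEnclosingCircle(pts)
C=P(c,45);print('disc',c,r,C.round(1))
yy,xx=np.mgrid[:420,:560]
ins=np.hypot(xx-c[0],yy-c[1])<r*0.88
V=hsv[...,2].astype(int)
wh=ins&(hsv[...,1]<70)&(V>140)
ws=np.array([P(p,27) for p in np.argwhere(wh)[:,::-1]])[:,:2]
vx,vy,x0,y0=cv2.fitLine(ws.astype(np.float32),cv2.DIST_HUBER,0,.01,.01).ravel()
print('slot dir',np.degrees(np.arctan2(vy,vx)),x0,y0)
bk=(ins&(hsv[...,1]<90)&(V<110)).astype(np.uint8)
n,l,s,cc=cv2.connectedComponentsWithStats(bk)
for i in range(1,n):
    if s[i,4]>15: print('lug',s[i],cc[i].round(1),P(cc[i],72).round(1))
h=cv2.minAreaRect(yp.astype(np.float32));print('yel',h,len(yp))
for q in cv2.boxPoints(h): print(q,P(q,77).round(1))
m=((hsv[...,1]<60)&(V>150)).astype(np.uint8)
m=cv2.morphologyEx(m,cv2.MORPH_CLOSE,np.ones((9,9)))
cs=max(cv2.findContours(m|cv2.dilate(blue,np.ones((15,15))),0,2)[0],key=cv2.contourArea)
b=cv2.minAreaRect(cs);print('plate',b)
for q in cv2.boxPoints(b): print(q,P(q,20).round(1))
E
python3 - <<'E'
exec(open('meas.py').read())
for n,u,z in(('bottle',(313,133),90),('reel',(228,110),50),('brush ends',(212,290),10),('b2',(313,328),10),('guide',(247,207),54)):print(n,P(u,z).round(1))
E
```

```text
blue comps [([np.int32(165), np.int32(167), np.int32(48), np.int32(44), np.int32(949)], array([192.5, 184.7])), ([np.int32(149), np.int32(184), np.int32(48), np.int32(45), np.int32(1006)], array([168.8, 209.9]))]
disc (180.42958068847656, 197.7816925048828) 31.594022750854492 [539.3 127.7  45. ]
slot dir 48.966045 541.04254 130.37086
lug [188 177  10   9  65] [192.6 181. ] [561.6 106.8  72. ]
lug [158 209  12   7  69] [163.8 212.1] [517.2 145.3  72. ]
yel ((365.043701171875, 222.67251586914062), (12.555553436279297, 23.921630859375), 7.594643592834473) 284
[357.2402  233.69872] [ 494.  -123.9   77. ]
[360.40176 209.98692] [ 527.  -127.7   77. ]
[372.8472  211.64632] [ 525.2 -145.1   77. ]
[369.68564 235.35811] [ 492.1 -141.3   77. ]
plate ((247.968994140625, 207.77029418945312), (280.59674072265625, 80.41754913330078), 8.01709270477295)
[103.43396 228.01889] [492.6 244.9  20. ]
[114.64969 148.3873 ] [612.3 232.8  20. ]
[392.50403 187.5217 ] [ 564.8 -187.2   20. ]
[381.2883 267.1533] [ 444.2 -172.1   20. ]
bottle [630.2 -58.1  90. ]
reel [668.2  62.3  50. ]
brush ends [403.1  81.9  10. ]
b2 [349.4 -72.2  10. ]
guide [528.1  30.8  54. ]
```

Request:
send_rows --motion '[{"rz":-0.315,"gripper":1},{"rz":-0.315,"gripper":1},{"ty":-0.08,"tx":-0.072,"gripper":1},{"ty":-0.08,"tx":-0.072,"gripper":1},{"ty":-0.08,"tx":-0.072,"gripper":1},{"ty":-0.08,"tx":-0.072,"gripper":1},{"ty":-0.08,"tx":-0.072,"gripper":1},{"ty":-0.08,"tx":-0.072,"gripper":1},{"ty":-0.08,"tx":-0.072,"gripper":1},{"ty":-0.08,"tx":-0.072,"gripper":1},{"ty":-0.08,"tx":-0.072,"gripper":1},{"ty":-0.08,"tx":-0.072,"gripper":1}]'

```text
invalid input at $.motion[0]: expected keys tx, ty, tz, rx, ry, rz, gripper
```

```bash
cat > st.py <<'E'
from h import *
s=env.state(); C=np.array([539.5,127.5]);a=np.radians(83.5);X=np.array([np.cos(a),np.sin(a)]);Y=np.array([-X[1],X[0]])
d=s['ee_pos'][:2]-C
print('t',s['time_s'],'base x,y',(d@X).round(1),(d@Y).round(1),'z',s['ee_pos'][2].round(1),'rot',s['ee_rot'].round(2),'F',s['force'].round(1),'w',s['gripper_width'])
E
python3 st.py
```

```text
t 0.25 base x,y 356.0 335.2 z 213.6 rot [-179.96   -0.    154.57] F [ 0.1 -0.2 -0.5] w 91.43012087334074
```

Request:
send_rows --motion '[{"tx":0,"ty":0,"tz":0,"rx":0,"ry":0,"rz":-0.315,"gripper":1},{"tx":0,"ty":0,"tz":0,"rx":0,"ry":0,"rz":-0.315,"gripper":1},{"tx":-0.072,"ty":-0.08,"tz":0,"rx":0,"ry":0,"rz":0,"gripper":1},{"tx":-0.072,"ty":-0.08,"tz":0,"rx":0,"ry":0,"rz":0,"gripper":1},{"tx":-0.072,"ty":-0.08,"tz":0,"rx":0,"ry":0,"rz":0,"gripper":1},{"tx":-0.072,"ty":-0.08,"tz":0,"rx":0,"ry":0,"rz":0,"gripper":1},{"tx":-0.072,"ty":-0.08,"tz":0,"rx":0,"ry":0,"rz":0,"gripper":1},{"tx":-0.072,"ty":-0.08,"tz":0,"rx":0,"ry":0,"rz":0,"gripper":1},{"tx":-0.072,"ty":-0.08,"tz":0,"rx":0,"ry":0,"rz":0,"gripper":1},{"tx":-0.072,"ty":-0.08,"tz":0,"rx":0,"ry":0,"rz":0,"gripper":1},{"tx":-0.072,"ty":-0.08,"tz":0,"rx":0,"ry":0,"rz":0,"gripper":1},{"tx":-0.072,"ty":-0.08,"tz":0,"rx":0,"ry":0,"rz":0,"gripper":1}]'

```text
time_s: 1.75
ee_pos: [559.9, 79.4, 214.0]
ee_rot: [180.0, 0.0, 173.5]
force: [0.7, 0.4, 0.1]
gripper_width: 0.4
gripper_force: 0.0
```

```bash
python3 st.py
```

```text
t 1.75 base x,y -45.5 -25.7 z 214.0 rot [1.7998e+02 1.0000e-02 1.7346e+02] F [0.7 0.4 0.1] w 0.4090718549259816
```

Request:
send_rows --motion '[{"tx":-0.002,"ty":-0.01,"tz":0.06,"rx":0,"ry":0,"rz":0,"gripper":1},{"tx":0,"ty":0,"tz":0.06,"rx":0,"ry":0,"rz":0,"gripper":1},{"tx":0,"ty":0,"tz":0.06,"rx":0,"ry":0,"rz":0,"gripper":1},{"tx":0,"ty":0,"tz":0.06,"rx":0,"ry":0,"rz":0,"gripper":1},{"tx":0,"ty":0,"tz":0.04,"rx":0,"ry":0,"rz":0,"gripper":1},{"tx":0,"ty":0,"tz":0.04,"rx":0,"ry":0,"rz":0,"gripper":1},{"tx":0,"ty":0,"tz":0,"rx":0,"ry":0,"rz":0,"gripper":1}]'

```text
time_s: 2.62
ee_pos: [558.3, 75.8, 52.5]
ee_rot: [-180.0, -0.2, 173.5]
force: [-0.3, -0.3, 0.6]
gripper_width: 0.3
gripper_force: 0.0
```

```bash
python3 st.py; python3 -c "
from h import *
grab('side','side2.png')
im=cv2.imread('pics/side2.png')[130:350,150:400];cv2.imwrite('pics/side2c.png',cv2.resize(im,None,fx=2.5,fy=2.5))"
```

```text
t 2.625 base x,y -49.3 -24.5 z 52.5 rot [-179.96   -0.21  173.47] F [-0.3 -0.3  0.6] w 0.34382312529556447
```

View pics/side2c.png

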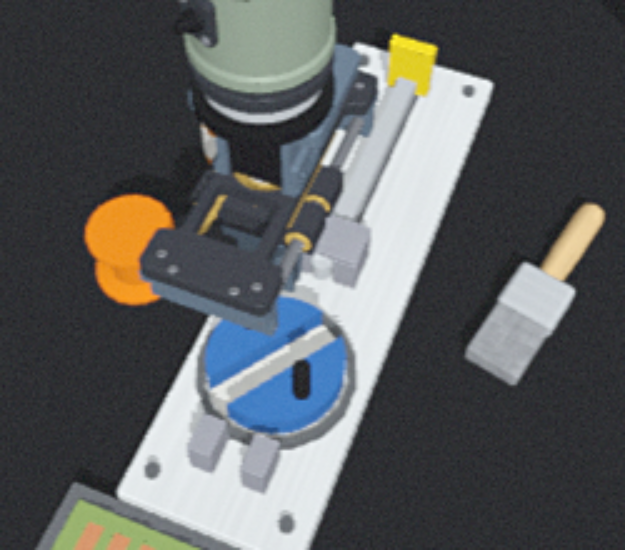

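The fingers are down behind the hidden lug with no contact yet. The slot is still skewed, and the other lug is visible at crop (302,378). Next I push along base +x.

Request:
send_rows --motion '[{"tx":-0.004,"ty":0.007,"tz":0,"rx":0,"ry":0,"rz":0,"gripper":1},{"tx":0,"ty":0.007,"tz":0,"rx":0,"ry":0,"rz":0,"gripper":1},{"tx":0,"ty":0.007,"tz":0,"rx":0,"ry":0,"rz":0,"gripper":1},{"tx":0,"ty":0.007,"tz":0,"rx":0,"ry":0,"rz":0,"gripper":1},{"tx":0,"ty":0.007,"tz":0,"rx":0,"ry":0,"rz":0,"gripper":1},{"tx":0,"ty":0.007,"tz":0,"rx":0,"ry":0,"rz":0,"gripper":1},{"tx":0,"ty":0.007,"tz":0,"rx":0,"ry":0,"rz":0,"gripper":1},{"tx":0,"ty":0,"tz":0,"rx":0,"ry":0,"rz":0,"gripper":1}]'

```text
time_s: 3.68
ee_pos: [566.1, 98.7, 54.5]
ee_rot: [-179.9, 0.2, 173.5]
force: [1.9, -6.0, 1.3]
gripper_width: 0.6
gripper_force: 2.8
```

```bash
python3 st.py; python3 -c "
from h import *
grab('side','side3.png')
im=cv2.imread('pics/side3.png')[200:350,180:330];cv2.imwrite('pics/side3c.png',cv2.resize(im,None,fx=4,fy=4))"
```

```text
t 3.675 base x,y -25.6 -29.7 z 54.5 rot [-179.89    0.23  173.53] F [ 1.9 -6.   1.3] w 0.634901697863489
```

View pics/side3c.png

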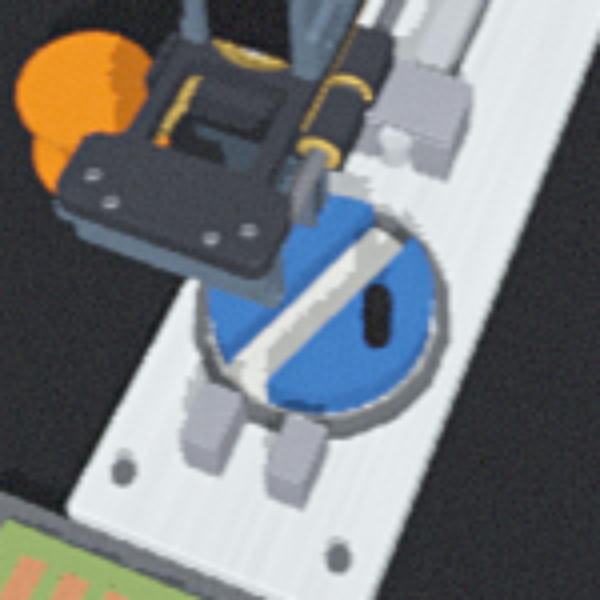

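The disc has turned the right way. The slot is still somewhat short of the bar line, and the free lug is at crop (376,315), which is full-frame (274,279). I'll measure its angle.

```bash
cat > lug.py <<'E'
from h import *
import sys
C=np.array([539.5,127.0])
def ang(im,f):
    hsv=cv2.cvtColor(im,cv2.COLOR_RGB2HSV)
    n,l,s,cc=cv2.connectedComponentsWithStats((((hsv[...,2]<95)&(np.mgrid[:420,:560][0]>255)&(np.mgrid[:420,:560][0]<310)&(np.mgrid[:420,:560][1]>245)&(np.mgrid[:420,:560][1]<288))).astype(np.uint8))
    for i in range(1,n):
        if 40<s[i,4]<300:
            p=ray(f,*cc[i],61.5)[:2]-C; print(s[i],cc[i].round(1),p.round(1),np.hypot(*p).round(1),'lugB dir',np.degrees(np.arctan2(p[1],p[0])).round(1),'target 173.5')
f=grab('side',sys.argv[1] if len(sys.argv)>1 else None)
if __name__=='__main__':
    for n in sys.argv[2:]: ang(cv2.cvtColor(cv2.imread('pics/'+n),cv2.COLOR_BGR2RGB),f)
    ang(f['frame'],f)
    print(proj(f,[[539.5,127,45]]))
E
python3 lug.py side4.png side1.png side3.png
```

```text
[267 274   7  16  98] [270.  281.4] [-20.4  20.3] 28.8 lugB dir 135.2 target 173.5
[246 256   7  13  51] [247.8 260.4] [23.3 -5.6] 24.0 lugB dir -13.4 target 173.5
[271 271   7  16  91] [273.7 278.4] [-24.5  13.9] 28.2 lugB dir 150.3 target 173.5
[246 256   7  13  50] [247.8 260.3] [23.4 -5.7] 24.1 lugB dir -13.7 target 173.5
[271 271   7  16  91] [273.7 278.4] [-24.5  13.9] 28.2 lugB dir 150.3 target 173.5
[[261.2009746  271.87699366]]
```

Request:
send_rows --motion '[{"tx":0,"ty":0.006,"tz":0,"rx":0,"ry":0,"rz":0,"gripper":1},{"tx":0,"ty":0.006,"tz":0,"rx":0,"ry":0,"rz":0,"gripper":1},{"tx":0,"ty":0.005,"tz":0,"rx":0,"ry":0,"rz":0,"gripper":1},{"tx":0,"ty":0,"tz":0,"rx":0,"ry":0,"rz":0,"gripper":1}]'

```text
time_s: 4.28
ee_pos: [566.3, 107.8, 54.3]
ee_rot: [-180.0, 0.1, 173.5]
force: [1.8, -4.9, 0.1]
gripper_width: 0.2
gripper_force: 2.0
```

```bash
python3 st.py; python3 lug.py side5.png
```

```text
t 4.275 base x,y -16.5 -28.9 z 54.3 rot [-1.7995e+02  1.3000e-01  1.7350e+02] F [ 1.8 -4.9  0.1] w 0.21718494733500568
[246 256   5  14  46] [247.4 261.2] [23.6 -4. ] 23.9 lugB dir -9.5 target 173.5
[274 267   7  15  96] [277.  273.9] [-27.4   5.2] 27.9 lugB dir 169.4 target 173.5
[[261.2009746  271.87699366]]
```

Request:
send_rows --motion '[{"tx":0,"ty":-0.03,"tz":0,"rx":0,"ry":0,"rz":0,"gripper":1},{"tx":0,"ty":0,"tz":-0.075,"rx":0,"ry":0,"rz":0,"gripper":1},{"tx":0,"ty":0,"tz":-0.075,"rx":0,"ry":0,"rz":0,"gripper":1},{"tx":0.01,"ty":-0.09,"tz":0,"rx":0,"ry":0,"rz":0,"gripper":1},{"tx":0.01,"ty":-0.09,"tz":0,"rx":0,"ry":0,"rz":0,"gripper":1},{"tx":0.01,"ty":-0.09,"tz":0,"rx":0,"ry":0,"rz":0,"gripper":1},{"tx":0.01,"ty":-0.09,"tz":0,"rx":0,"ry":0,"rz":0,"gripper":1},{"tx":0.01,"ty":-0.09,"tz":0,"rx":0,"ry":0,"rz":0,"gripper":1},{"tx":0.008,"ty":-0.1,"tz":0,"rx":0,"ry":0,"rz":0,"gripper":1},{"tx":0,"ty":0,"tz":0,"rx":0,"ry":0,"rz":0,"gripper":1}]'

```text
time_s: 5.58
ee_pos: [502.0, -178.8, 128.6]
ee_rot: [180.0, -0.1, 173.2]
force: [-0.3, -0.1, 0.4]
gripper_width: 0.5
gripper_force: 0.0
```

```bash
python3 st.py; python3 meas.py top6.png; python3 lug.py side6.png
```

```text
t 5.575 base x,y -308.6 2.6 z 128.6 rot [ 1.7996e+02 -6.0000e-02  1.7319e+02] F [-0.3 -0.1  0.4] w 0.5438865372329644
blue comps [([np.int32(153), np.int32(167), np.int32(59), np.int32(28), np.int32(987)], array([183.4, 180.6])), ([np.int32(150), np.int32(201), np.int32(59), np.int32(28), np.int32(986)], array([177.5, 214.5]))]
disc (180.43418884277344, 197.6167755126953) 31.567766189575195 [539.5 127.7  45. ]
slot dir 81.45898 540.66144 130.76556
lug [177 172  11   9  69] [181.9 175.8] [568.5 121.8  72. ]
lug [169 214  11   8  64] [174.1 217.3] [510.3 130.7  72. ]
yel ((287.63458251953125, 320.1730651855469), (46.99540328979492, 6.146389484405518), 22.380136489868164) 251
[264.73666 314.06802] [380.7   1.5  77. ]
[267.07687 308.3846 ] [388.5  -1.5  77. ]
[310.5325 326.2781] [365.4 -61.8  77. ]
[308.1923  331.96152] [357.6 -58.8  77. ]
plate ((248.29449462890625, 207.7777099609375), (279.8916320800781, 80.0922622680664), 7.95752477645874)
[104.15227 228.06429] [492.6 243.8  20. ]
[115.24016 148.74324] [611.8 231.9  20. ]
[392.4367  187.49113] [ 564.8 -187.1   20. ]
[381.34882 266.8122 ] [ 444.8 -172.2   20. ]
[274 267   7  15  96] [277.  273.9] [-27.4   5.2] 27.9 lugB dir 169.4 target 173.5
[[261.2009746  271.87699366]]
```

View pics/top6.png

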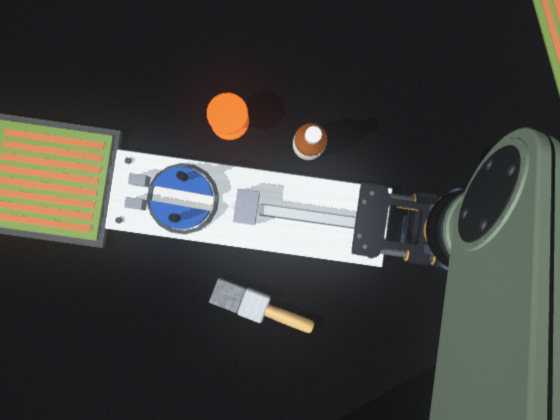

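The disc slot now reads 81.5°, against 83.5° for the bar line, which is within the play. The slot visibly points along the bar at (183,198), and the gripper hovers behind the yellow end plate. Next I lower and push.

Request:
send_rows --motion '[{"tx":-0.005,"ty":0,"tz":0.05,"rx":0,"ry":0,"rz":0,"gripper":1},{"tx":0,"ty":0,"tz":0.05,"rx":0,"ry":0,"rz":0,"gripper":1},{"tx":0,"ty":0,"tz":0.05,"rx":0,"ry":0,"rz":0,"gripper":1},{"tx":0,"ty":0,"tz":0.006,"rx":0,"ry":0,"rz":0,"gripper":1},{"tx":0,"ty":0.02,"tz":0,"rx":0,"ry":0,"rz":0,"gripper":1},{"tx":0,"ty":0.02,"tz":0,"rx":0,"ry":0,"rz":0,"gripper":1},{"tx":0,"ty":0.012,"tz":0,"rx":0,"ry":0,"rz":0,"gripper":1},{"tx":0,"ty":0.012,"tz":0,"rx":0,"ry":0,"rz":0,"gripper":1},{"tx":0,"ty":0.012,"tz":0,"rx":0,"ry":0,"rz":0,"gripper":1},{"tx":0,"ty":0,"tz":0,"rx":0,"ry":0,"rz":0,"gripper":1}]'

```text
time_s: 6.92
ee_pos: [510.3, -138.2, 50.9]
ee_rot: [180.0, -0.0, 173.5]
force: [-1.1, -0.1, 1.3]
gripper_width: 0.7
gripper_force: 0.0
```

```bash
python3 st.py
```

```text
t 6.925 base x,y -267.3 -1.0 z 50.9 rot [ 1.7995e+02 -1.0000e-02  1.7347e+02] F [-1.1 -0.1  1.3] w 0.6824786667140817
```

Request:
send_rows --motion '[{"tx":0,"ty":0.012,"tz":0,"rx":0,"ry":0,"rz":0,"gripper":1},{"tx":0,"ty":0.012,"tz":0,"rx":0,"ry":0,"rz":0,"gripper":1}]'

```text
time_s: 7.18
ee_pos: [511.5, -126.8, 50.8]
ee_rot: [-180.0, -0.0, 173.5]
force: [-0.4, -3.3, 2.0]
gripper_width: 0.6
gripper_force: 1.4
```

```bash
python3 st.py; python3 -c "
from h import *
grab('side','side7.png')
im=cv2.imread('pics/side7.png')[100:325,180:400];cv2.imwrite('pics/side7c.png',cv2.resize(im,None,fx=2.6,fy=2.6))"
```

```text
t 7.175 base x,y -255.9 -1.0 z 50.8 rot [-1.8000e+02 -2.0000e-02  1.7346e+02] F [-0.4 -3.3  2. ] w 0.5550000666119286
```

View pics/side7c.png

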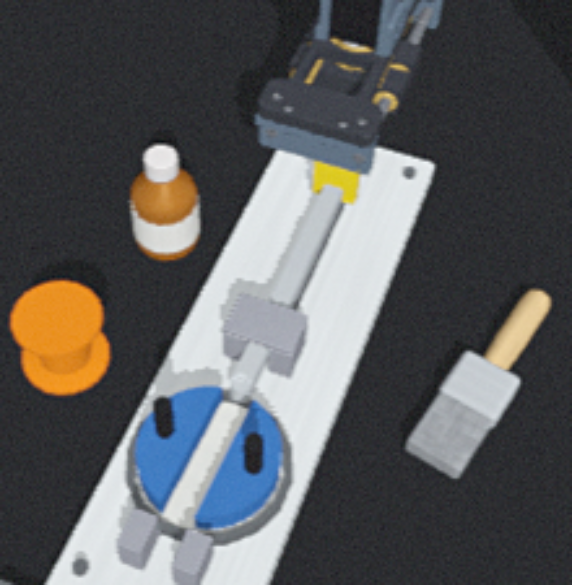

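The fingers are on the yellow plate at crop (335,185), and the bar's nose is at the mouth of the aligned slot at (245,385).

Request:
send_rows --motion '[{"tx":0,"ty":0.014,"tz":0,"rx":0,"ry":0,"rz":0,"gripper":1},{"tx":0,"ty":0.014,"tz":0,"rx":0,"ry":0,"rz":0,"gripper":1},{"tx":0,"ty":0.014,"tz":0,"rx":0,"ry":0,"rz":0,"gripper":1},{"tx":0,"ty":0.014,"tz":0,"rx":0,"ry":0,"rz":0,"gripper":1},{"tx":0,"ty":0.014,"tz":0,"rx":0,"ry":0,"rz":0,"gripper":1},{"tx":0,"ty":0.014,"tz":0,"rx":0,"ry":0,"rz":0,"gripper":1},{"tx":0,"ty":0.014,"tz":0,"rx":0,"ry":0,"rz":0,"gripper":1},{"tx":0,"ty":0.014,"tz":0,"rx":0,"ry":0,"rz":0,"gripper":1},{"tx":0,"ty":0.014,"tz":0,"rx":0,"ry":0,"rz":0,"gripper":1},{"tx":0,"ty":0.014,"tz":0,"rx":0,"ry":0,"rz":0,"gripper":1},{"tx":0,"ty":0.014,"tz":0,"rx":0,"ry":0,"rz":0,"gripper":1},{"tx":0,"ty":0.014,"tz":0,"rx":0,"ry":0,"rz":0,"gripper":1}]'

```text
time_s: 8.72
ee_pos: [521.1, -43.0, 50.9]
ee_rot: [180.0, -0.0, 173.5]
force: [-0.9, -2.9, -0.7]
gripper_width: -0.0
gripper_force: 1.3
```

```bash
python3 st.py
```

```text
t 8.725 base x,y -171.5 -1.1 z 50.9 rot [ 1.7999e+02 -1.0000e-02  1.7347e+02] F [-0.9 -2.9 -0.7] w -0.008234149810617392
```

Request:
send_rows --motion '[{"tx":0,"ty":0.014,"tz":0,"rx":0,"ry":0,"rz":0,"gripper":1},{"tx":0,"ty":0.014,"tz":0,"rx":0,"ry":0,"rz":0,"gripper":1},{"tx":0,"ty":0.014,"tz":0,"rx":0,"ry":0,"rz":0,"gripper":1},{"tx":0,"ty":0.008,"tz":0,"rx":0,"ry":0,"rz":0,"gripper":1},{"tx":0,"ty":0.006,"tz":0,"rx":0,"ry":0,"rz":0,"gripper":1},{"tx":0,"ty":0.006,"tz":0,"rx":0,"ry":0,"rz":0,"gripper":1}]'

```text
time_s: 9.48
ee_pos: [524.6, -12.6, 50.9]
ee_rot: [180.0, -0.0, 173.5]
force: [-1.2, -2.9, -0.3]
gripper_width: 0.7
gripper_force: 1.3
```

```bash
python3 st.py
```

```text
t 9.475 base x,y -140.9 -1.1 z 50.9 rot [ 1.8000e+02 -1.0000e-02  1.7347e+02] F [-1.2 -2.9 -0.3] w 0.6994376602993738
```

Request:
send_rows --motion '[{"tx":0,"ty":0.004,"tz":0,"rx":0,"ry":0,"rz":0,"gripper":1},{"tx":0,"ty":0.004,"tz":0,"rx":0,"ry":0,"rz":0,"gripper":1},{"tx":0,"ty":0.003,"tz":0,"rx":0,"ry":0,"rz":0,"gripper":1}]'

```text
time_s: 9.85
ee_pos: [525.2, -7.2, 50.9]
ee_rot: [180.0, -0.0, 173.5]
force: [-0.8, -2.4, -1.1]
gripper_width: 0.2
gripper_force: 1.2
```

```bash
python3 st.py
```

```text
t 9.85 base x,y -135.4 -1.1 z 50.9 rot [ 1.8000e+02 -1.0000e-02  1.7347e+02] F [-0.8 -2.4 -1.1] w 0.24028449983668165
```

Not at the stop yet, since the force is still only sliding friction. I'll continue in small steps.

Request:
send_rows --motion '[{"tx":0,"ty":0.004,"tz":0,"rx":0,"ry":0,"rz":0,"gripper":1},{"tx":0,"ty":0.004,"tz":0,"rx":0,"ry":0,"rz":0,"gripper":1}]'

```text
time_s: 10.1
ee_pos: [525.3, -6.9, 51.0]
ee_rot: [-179.6, -0.0, 173.7]
force: [-2.9, -21.4, 0.9]
gripper_width: 0.5
gripper_force: 10.6
```

Request:
send_rows --motion '[{"tx":0,"ty":0.003,"tz":0,"rx":0,"ry":0,"rz":0,"gripper":1}]'

```text
time_s: 10.22
ee_pos: [525.3, -6.9, 51.0]
ee_rot: [-179.5, -0.0, 173.7]
force: [-2.7, -25.6, 1.8]
gripper_width: 0.2
gripper_force: 12.9
```

```bash
python3 st.py; python3 -c "
from h import *
grab('side','side8.png')
im=cv2.imread('pics/side8.png')[130:330,200:360];cv2.imwrite('pics/side8c.png',cv2.resize(im,None,fx=3,fy=3))"
```

```text
t 10.225 base x,y -135.1 -1.1 z 51.0 rot [-1.7945e+02 -3.0000e-02  1.7374e+02] F [ -2.7 -25.6   1.8] w 0.23423491183316708
```

View pics/side8c.png

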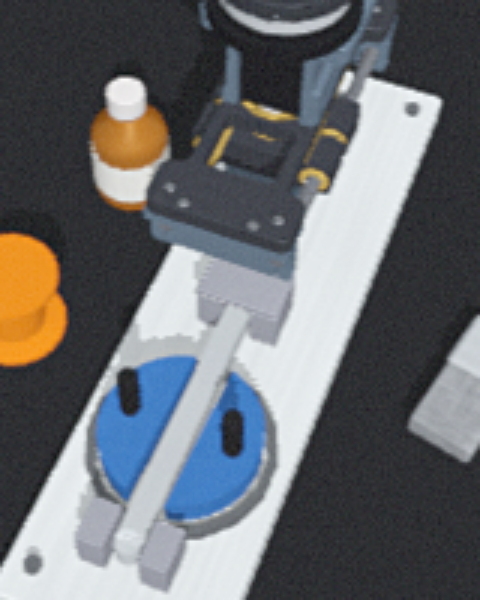

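The bar is home: it runs through the slot, its nose is in the keeper at crop (128,540), and the force jumped to 25 N at the stop. Now I back away and lift.

Request:
send_rows --motion '[{"tx":0,"ty":-0.03,"tz":0,"rx":0,"ry":0,"rz":0,"gripper":1},{"tx":0,"ty":-0.06,"tz":0,"rx":0,"ry":0,"rz":0,"gripper":1},{"tx":0,"ty":0,"tz":-0.08,"rx":0,"ry":0,"rz":0,"gripper":1},{"tx":0,"ty":0,"tz":-0.1,"rx":0,"ry":0,"rz":0,"gripper":1},{"tx":0,"ty":-0.1,"tz":-0.06,"rx":0,"ry":0,"rz":0,"gripper":1},{"tx":0,"ty":-0.1,"tz":0,"rx":0,"ry":0,"rz":0,"gripper":1},{"tx":0,"ty":-0.1,"tz":0,"rx":0,"ry":0,"rz":0,"gripper":1},{"tx":0,"ty":0,"tz":0,"rx":0,"ry":0,"rz":0,"gripper":1},{"tx":0,"ty":0,"tz":0,"rx":0,"ry":0,"rz":0,"gripper":1}]'

```text
time_s: 11.4
ee_pos: [504.0, -194.9, 170.9]
ee_rot: [179.9, 0.0, 173.4]
force: [-0.3, 1.0, -0.2]
gripper_width: 0.3
gripper_force: 0.0
```

```bash
python3 st.py; python3 -c "
from h import *
grab('top','top9.png')"
```

```text
t 11.4 base x,y -324.3 -1.2 z 170.9 rot [1.7992e+02 3.0000e-02 1.7343e+02] F [-0.3  1.  -0.2] w 0.27099829732239017
```

View pics/top9.png

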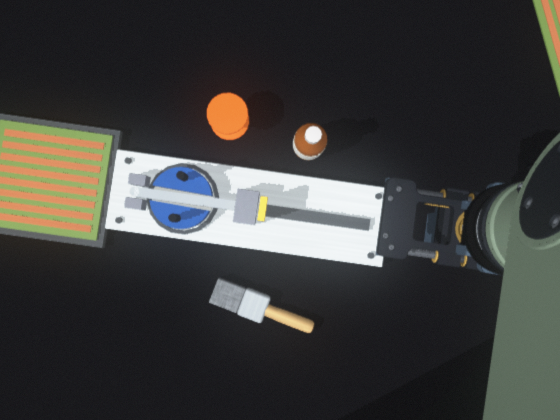

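The yellow plate is against the guide at (263,208), the nose is in the keeper at (135,191), the bystanders haven't moved, and the arm is clear.

```bash
python3 -c "
from h import *
print(env.job_done())"
```

```text
the job is handed in; nothing more can be done
None
```

The board carrier is locked and the job is handed in: the slot is lined up, the bar is home at its stop, and the bottle, reel and brush look unmoved; the hand-in returned no verdict.

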